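Shut one bench case, open the other

ROBOT

A 7-joint arm with a two-finger parallel gripper is mounted at the origin on the work surface. World frame = base frame: x ahead of the robot, y to its left, z up, the work surface at z = 0. Lengths are in m, angles in rad, forces in N, time in s.
With the tool pointing down it reaches from about 0.4 to 0.85 m from the base axis. Payload 10.4 kg.
Tool frame: the origin (TCP) lies at the very end of the fingers, on their centre line; the grasp point (between the pads) lies 19 mm behind it; z points along the fingers, y is the line along which they close (so a half turn about z gives the same grasp; the last joint's range is limited). The gripper opens to 87 mm and grips with 3 to 60 N. Pads are 19 mm wide; open, the fingers measure 117 mm over their backs; the gripper's body (75 mm by 190 mm) begins 51 mm behind the grasp point.
Start: joints at [1.304, 0.332, -0.065, 1.46, 0.022, 1.35, -0.088], TCP at [0.151, -0.607, 0.223] pointing down, gripper open.
Joint ranges: [-2.6, 2.6], [-0.5, 2.12], [-1.47, 1.34], [0.16, 2.42], [-1.27, 4.41], [0.06, 2.06], [-2.6, 2.6]. Speed limits (rad/s): [2.22, 2.22, 2.79, 2.79, 3.14, 3.14, 3.14].

INTERFACE

Orientations are given as a unit quaternion [x, y, z, w].
In Python, from rig import manip gives the robot as it stands. The module is installed in compiled form; this text tells all that it offers.
- The arm moves only by the tool drive_tool, never from a script. Its argument "targets" is a list of rows, each a list of 2 entries, a list of its own where there are three numbers: the shift along the tool's x, y, z each as a share of 0.025 m, from -1 to 1, then the turn, a rotation vector about the tool's x, y, z each as a share of 0.12 rad, from -1 to 1. In form: [[[x, y, z], [wx, wy, wz]], ...]. A call has 1 to 20 rows; each row shifts and turns the commanded pose from where the row before left it, along the tool's axes as they then stand; what a row does not reach is not made up. A row lasts 1/10 s, in which the tool goes at most 50 mm and 8.59 degrees, less where a joint would pass 70% of its speed; a pose out of reach is approached as far as the arm can. A call with a number of a shift or a turn outside -1 to 1 is refused whole. A call with a gripper value outside its range is refused whole. "fingers" is the gripper's target within -1 to 1 (fully open at 1, half-way at 0, shut at -1), set as the call begins (left out, the last holds). The fingers move at their own pace and stop on an object; "squeeze" is the grip in N (left out, the last holds). Time passes only in rows, so rows that do not move let the fingers close. It gives the time, the measured TCP pose, the force, the opening and the grip force at its end, in the units of the state.
- manip.observe(): the state, without advancing time (a new reading comes with each control period).
- manip.snapshot(name): name is "scene" or "top" or "wrist"; returns the picture (384x512x3 uint8, blue, green, red); there is no depth.
- manip.calibration(name): a dict with "mtx" (3x3 intrinsics, pixels), "k1" (the pictures are not rectified: a ray, as slopes to the right and down, at radius r is drawn at 1 + k1 r^2 times it, then the intrinsics apply), "camera_from_world" (4x4, takes a point from world to camera coordinates); the wrist camera has in their place "hand_eye" (4x4, takes a point from camera to tool coordinates, whose origin is the TCP and whose axes are the flange's). Camera axes: x right, y down, z forward; pixel columns grow to the right and rows downward; lengths in m; the calibration is good to about 2 mm. A picture is of the moment at which its call begins: read the wrist's pose just before it. calibration takes no time and is no camera call.
- manip.finish_job(): hands the job in; it is judged then, once.
The state is a dict: "clock": time; "q": joint angles; "qvel": joint speeds; "tau": joint torques, N m; "position": TCP position; "eef_rot": TCP orientation; "force": force on the tool from outside, world axes, zero at the start; "wrist_torque": the same for the moment, N m; "grip_width": opening from 0.0 (shut) to 1.0 (fully open); "grip_force": force on a finger pad.
Only numpy, scipy, OpenCV 4.12 (cv2) and the standard library are available. Lean on these libraries where they do the work, as an engineer would, in place of code of your own. Each camera call takes 0.05 s, during which the arm holds its last target. There are 200 camera calls.

TASK

Two wooden drop-front cases stand on the clockmaker's bench. First push the drop front of the taller case, which was left hanging open, up until it is shut; then pull the drop front of the lower case all the way down until it lies level, so that the clock wheels inside can be reached. Leave the taller case shut.

Things in the scene. Friction and masses are not known exactly. Their poses are not given: they have to be found in the camera images.
- tall_rail (a point): Mid-axis of the taller case's grip rail: level brass bar (sizes in mm), 12 thick, 110 long, on 2 end legs past the free edge of the drop front, in its plane, 49 clear of it: pinch it from above at any opening. Axes: y along rail; z from hinge to rail; x square to panel, into the case when shut, up when down. Hinge line 205 along -z, 60 above bench. Rail 265 above bench when shut, about 60 when down.
- low_rail (a point): Mid-axis of the lower case's grip rail: level brass bar (sizes in mm), 12 thick, 110 long, on 2 end legs past the free edge of the drop front, in its plane, 49 clear of it: pinch it from above at any opening. Axes: y along rail; z from hinge to rail; x square to panel, into the case when shut, up when down. Hinge line 170 along -z, 60 above bench. Rail 230 above bench when shut, about 60 when down.
- tall_flap (a joint): Angle (rad) of the taller case's drop front: 0 shut (upright), 1.55 down level towards the robot; stops at both. Stiff hinge along its lower edge, 0.6 N m friction: stays where left, about 5 N at the rail moves it. Starts well open. In mm: panel 150 high, 12 thick, 210 wide, wood; case dark wood, 210 wide, 160 deep, top 210 above bench, on brass feet, fixed.
- low_flap (a joint): Angle (rad) of the lower case's drop front: 0 shut (upright), 1.55 down level towards the robot; stops at both. Stiff hinge along its lower edge, 0.6 N m friction: stays where left, about 5 N at the rail moves it. Starts shut or a little ajar. In mm: panel 115 high, 12 thick, 210 wide, wood; case dark wood, 210 wide, 160 deep, top 175 above bench, on brass feet, fixed.

How it is judged:
On the way, in this order (a step that is already met when the one before it is completed fails the run):
1. the taller case's drop front is pushed up shut while the lower one is not yet open (value of joint tall_flap below 0.17 rad), for 0.2 s.
2. the lower case's drop front is pulled right down (value of joint low_flap above 1.37 rad), for 0.2 s.
At the end, for the whole second after the job is handed in: The taller case's drop front is shut to within 0.17 rad (10 degrees) and the lower case's drop front is down to within 0.18 rad (10 degrees) of its stop, both at rest (under 0.05 rad/s) (value of joint tall_flap below 0.17 rad and value of joint low_flap above 1.37 rad and velocity of joint tall_flap between -0.05 and 0.05 rad/s and velocity of joint low_flap between -0.05 and 0.05 rad/s); the robot touches nothing.
It also fails if it takes over 64 s, if anything falls off the work surface, if the arm or the gripper's body presses on something with over 40 N, if the wrist force passes 120 N, or if a joint passes its speed limit or range.

## Working session

There is one attempt and no reset: what is moved stays moved. The work goes in short steps, Python scripts to look and compute and a tool call to move; the robot and the scene stay as the last step left them, time stands still between calls to the robot, and variables do not carry over. Pictures are saved under pics/ and viewed, at most 10 in all, crops included, and the job is handed in when it is done.

Besides the shell and the picture viewer there is one more tool, called after "Emit:" as name(argument=value, ...), one argument or row to a line, values as JSON. drive_tool: Moves the arm, as the interface text tells. Its arguments: {"type":"object","properties":{"targets":{"type":"array","items":{"type":"array"}},"fingers":{"type":"number"},"squeeze":{"type":"number"}},"required":["targets"]}

```bash
mkdir -p pics
python3 - <<'E'
from rig import manip
import cv2, numpy as np
np.set_printoptions(precision=4,suppress=True)
s=manip.observe();print(s)
for n in("scene","top"):
    cv2.imwrite(f"pics/{n}0.png",manip.snapshot(n));print(n,manip.calibration(n))
print(manip.calibration("wrist"))
E
```

```text
{'clock': 0.0, 'q': array([ 1.3044,  0.3329, -0.0647,  1.461 ,  0.0216,  1.3499, -0.0885]), 'qvel': array([ 0.0004,  0.    ,  0.0015,  0.0006, -0.0003, -0.0032,  0.0011]), 'tau': array([ -0.0002, -62.3261,   0.0246, -38.9909,  -0.0614,   0.0396,
         0.0002]), 'position': array([ 0.1508, -0.6061,  0.2217]), 'eef_rot': array([ 0.9926,  0.1216, -0.0001, -0.0007]), 'force': array([-0.578 ,  1.321 ,  0.8574]), 'wrist_torque': array([ 0.0032, -0.003 ,  0.0116]), 'grip_force': 0.0, 'grip_width': 1.0004460215958284}
scene {'mtx': array([[464.9825,   0.    , 257.8092],
       [  0.    , 464.9825, 186.5807],
       [  0.    ,   0.    ,   1.    ]]), 'k1': -0.09666872981328713, 'camera_from_world': array([[ 0.991 ,  0.1338,  0.0029, -0.6398],
       [ 0.1129, -0.8241, -0.555 ,  0.0302],
       [-0.0718,  0.5504, -0.8318,  1.2075],
       [ 0.    ,  0.    ,  0.    ,  1.    ]])}
top {'mtx': array([[378.9778,   0.    , 251.6697],
       [  0.    , 378.9778, 186.1726],
       [  0.    ,   0.    ,   1.    ]]), 'k1': -0.048530585100243384, 'camera_from_world': array([[-0.019 , -0.9997, -0.0132,  0.003 ],
       [-0.9849,  0.021 , -0.1721,  0.6762],
       [ 0.1723,  0.0098, -0.985 ,  0.9736],
       [ 0.    ,  0.    ,  0.    ,  1.    ]])}
{'mtx': array([[336.2542,   0.    , 259.6225],
       [  0.    , 336.2542, 193.9271],
       [  0.    ,   0.    ,   1.    ]]), 'k1': -0.08143183117847516, 'hand_eye': array([[-0.0008, -0.9703, -0.2419,  0.0665],
       [ 1.    , -0.0009,  0.0005, -0.0002],
       [-0.0007, -0.2419,  0.9703, -0.1617],
       [ 0.    ,  0.    ,  0.    ,  1.    ]])}
```

View pics/scene0.png

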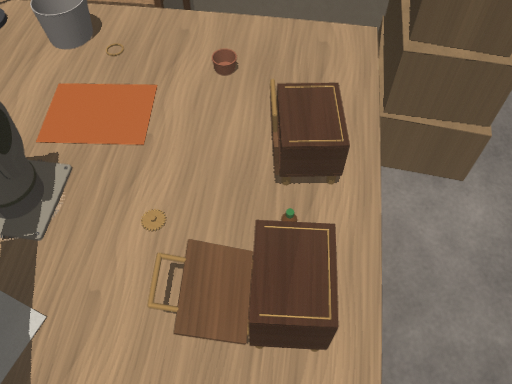

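View pics/top0.png

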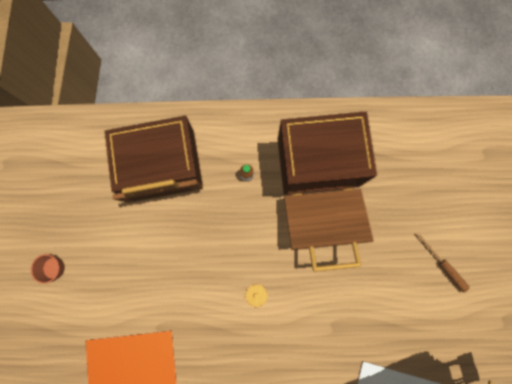

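Scene view: the tall case is at right/bottom with its flap open, its rail around (155,282). The low case is at top, its rail around (273,105). In the top view the tall rail runs (313,269)–(360,265) and the low rail (123,192)–(175,184). I'll zoom in for accurate ends.

Run:
```python
import cv2, numpy as np
s=cv2.imread('pics/scene0.png');t=cv2.imread('pics/top0.png')
def c(i,x,y):
    return cv2.resize(i[y:y+75,x:x+100],None,fx=4,fy=4,interpolation=cv2.INTER_CUBIC)
cv2.imwrite('pics/crop.png',np.vstack([np.hstack([c(s,120,245),c(s,240,75)]),np.hstack([c(t,280,215),c(t,100,140)])]))
```

```text
(no output)
```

View pics/crop.png

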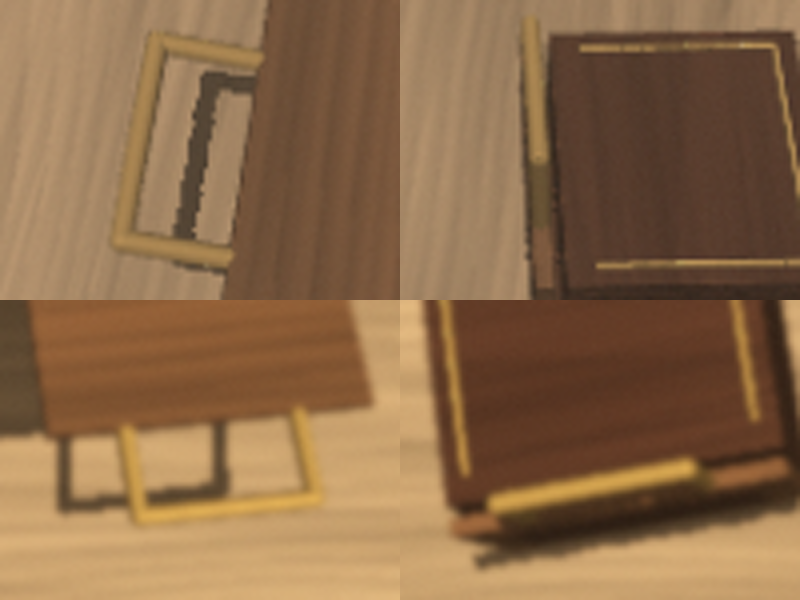

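```bash
cat > h.py <<'E'
from rig import manip
import cv2, numpy as np
np.set_printoptions(precision=4,suppress=True)
def ray(n,p):
    c=manip.calibration(n);k=np.array([c['k1'],0,0,0,0.])
    u=cv2.undistortPoints(np.array([[p]],float),c['mtx'],k)[0,0]
    T=c['camera_from_world'];R=T[:3,:3]
    d=R.T@np.array([u[0],u[1],1]);return -R.T@T[:3,3],d/np.linalg.norm(d)
def tri(p1,p2):
    (a,d),(b,e)=ray('scene',p1),ray('top',p2)
    x=np.linalg.lstsq(np.c_[d,-e],b-a,rcond=None)[0]
    P,Q=a+d*x[0],b+e*x[1];return (P+Q)/2,np.linalg.norm(P-Q)
def rep(name,L,e1,e2):
    A,ra=tri(*e1);B,rb=tri(*e2);m=(A+B)/2;y=(A-B)/np.linalg.norm(A-B)
    print(name,A,ra,B,rb,'len',np.linalg.norm(A-B),'mid',m,'yaw',np.arctan2(-y[0],y[1]),'open',np.arccos(np.clip((m[2]-.06)/L,-1,1)))
E
python3 - <<'E'
from h import *
rep('tall',.205,((158.75,255),(315.5,269)),((150.5,305),(359.5,264.2)))
rep('low',.17,((272.5,80),(123.3,190.8)),((274.5,114.5),(173.8,181.8)))
s=manip.observe()
print(s['position'])
from scipy.spatial.transform import Rotation as R
print(R.from_quat(s['eef_rot']).as_matrix())
E
```

```text
tall [ 0.4552 -0.1634  0.1285] 0.0008548613616619512 [ 0.4646 -0.2724  0.1263] 0.0016935020213752587 len 0.10942264647875719 mid [ 0.4599 -0.2179  0.1274] yaw 0.0855879688934904 open 1.2357909314539968
low [0.642  0.28   0.2339] 0.0021844045390052884 [0.6596 0.1636 0.2392] 0.0028643674293368946 len 0.1178626648035341 mid [0.6508 0.2218 0.2365] yaw 0.15018063223107225 open 0.0
[ 0.1508 -0.6062  0.2218]
[[ 0.9704  0.2415 -0.0004]
 [ 0.2415 -0.9704  0.0012]
 [-0.0001 -0.0013 -1.    ]]
```

Emit:
drive_tool(
  targets=[
    [[0,0,0],[0,0,-0.98]],
    [[0,0,0],[0,0,-0.98]],
    [[0,0,0],[0,0,-0.98]],
    [[0,0,0],[0,0,-0.98]],
    [[0,0,0],[0,0,-0.98]],
    [[0,0,0],[0,0,-0.98]],
    [[0,0,0],[0,0,-0.98]],
    [[0,0,0],[0,0,-0.98]],
    [[0,0,0],[0,0,-0.98]],
    [[0,0,0],[0,0,-0.98]],
    [[0,0,0],[0,0,-0.98]],
    [[0,0,0],[0,0,-0.98]],
    [[0,0,0],[0,0,0]],
  ],
  fingers=0,
  squeeze=5,
)

```text
clock: 1.4
position: [0.1507, -0.6064, 0.2221]
eef_rot: [0.676, 0.737, 0.0, -0.0]
force: [0.0, 0.1, -0.6]
grip_width: 0.501
grip_force: 0.0
```

Emit:
drive_tool(
  targets=[
    [[0.72,0.68,0.06],[0,0,0]],
    [[0.72,0.68,0.06],[0,0,0]],
    [[0.72,0.68,0.06],[0,0,0]],
    [[0.72,0.68,0.06],[0,0,0]],
    [[0.72,0.68,0.06],[0,0,0]],
    [[0.72,0.68,0.06],[0,0,0]],
    [[0.72,0.68,0.06],[0,0,0]],
    [[0.72,0.68,0.06],[0,0,0]],
    [[0.72,0.68,0.06],[0,0,0]],
    [[0.72,0.68,0.06],[0,0,0]],
    [[0.72,0.68,0.06],[0,0,0]],
    [[0.72,0.68,0.06],[0,0,0]],
    [[0.72,0.68,0.06],[0,0,0]],
    [[0.72,0.68,0.06],[0,0,0]],
    [[0.72,0.68,0.06],[0,0,0]],
    [[0.72,0.68,0.06],[0,0,0]],
    [[0.72,0.68,0.06],[0,0,0]],
    [[0.72,0.68,0.06],[0,0,0]],
    [[0.72,0.68,0.06],[0,0,0]],
    [[0,0,0],[0,0,0]],
  ],
)

```text
clock: 3.4
position: [0.4458, -0.2353, 0.1939]
eef_rot: [0.676, 0.737, 0.001, -0.0]
force: [-0.3, 0.3, -0.6]
grip_width: 0.497
grip_force: 0.0
```

Emit:
drive_tool(
  targets=[
    [[0.64,0.62,0],[0,0,0]],
    [[0,0,0],[0,0,0]],
  ],
)

```text
clock: 3.6
position: [0.4591, -0.2195, 0.1941]
eef_rot: [0.677, 0.736, 0.0, -0.0]
force: [-0.2, 0.6, -0.3]
grip_width: 0.5
grip_force: 0.0
```

```bash
cat >> h.py <<'E'
from scipy.spatial.transform import Rotation as R
def wrist(name,pts):
    s=manip.observe();im=manip.snapshot('wrist').copy();c=manip.calibration('wrist')
    T=np.eye(4);T[:3,:3]=R.from_quat(s['eef_rot']).as_matrix();T[:3,3]=s['position']
    W=np.linalg.inv(T@c['hand_eye'])
    px=cv2.projectPoints(np.array(pts,float),cv2.Rodrigues(W[:3,:3])[0],W[:3,3],c['mtx'],np.array([c['k1'],0,0,0,0.]))[0][:,0]
    print(s['position'],px)
    for p in px: cv2.circle(im,tuple(int(v) for v in p),3,(255,0,255),1)
    cv2.imwrite(f'pics/{name}.png',im)
E
python3 -c "
from h import *
wrist('w1',[[.4552,-.1634,.1285],[.4646,-.2724,.1263],[.4599,-.2179,.1274],[*manip.observe()['position']]])"
```

```text
[ 0.4591 -0.2195  0.1941] [[259.6667 125.3174]
 [260.0335 273.7636]
 [259.8622 204.0973]
 [258.223  242.0337]]
```

View pics/w1.png

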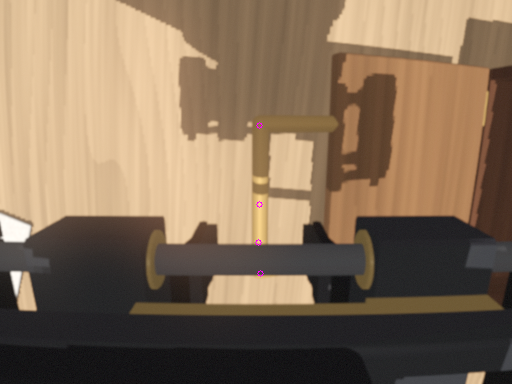

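The projected rail end lands on the visible one at (260,125), and the rail is centred between the fingers. I'll descend and pinch.

Emit:
drive_tool(
  targets=[
    [[0,0.03,0.85],[0,0,0]],
    [[0,0,0.85],[0,0,0]],
    [[0,0,0.85],[0,0,0]],
    [[0,0,0.85],[0,0,0]],
    [[0,0,0],[0,0,0]],
    [[0,0,0],[0,0,0]],
  ],
)

```text
clock: 4.25
position: [0.4584, -0.222, 0.1094]
eef_rot: [0.677, 0.736, -0.0, -0.0]
force: [-0.1, -0.1, 0.6]
grip_width: 0.503
grip_force: 0.0
```

Emit:
drive_tool(
  targets=[
    [[0,0,0],[0,0,0]],
    [[0,0,0],[0,0,0]],
    [[0,0,0],[0,0,0]],
    [[0,0,0],[0,0,0]],
    [[0,0,0],[0,0,0]],
    [[0,0,0],[0,0,0]],
  ],
  fingers=-1,
  squeeze=20,
)

```text
clock: 4.85
position: [0.4595, -0.2213, 0.1093]
eef_rot: [0.677, 0.736, 0.0, 0.001]
force: [3.0, -0.5, -0.7]
grip_width: 0.128
grip_force: 20.0
```

Emit:
drive_tool(
  targets=[
    [[0,0.24,-0.61],[0,0,0]],
    [[0,0.29,-0.59],[0,0,0]],
    [[0,0.33,-0.56],[0,0,0]],
    [[0,0.38,-0.54],[0,0,0]],
    [[0,0.42,-0.5],[0,0,0]],
    [[0,0,0],[0,0,0]],
  ],
)

```text
clock: 5.45
position: [0.4969, -0.2185, 0.1802]
eef_rot: [0.677, 0.736, -0.003, -0.003]
force: [-23.6, 1.8, 20.3]
grip_width: 0.129
grip_force: 20.0
```

Emit:
drive_tool(
  targets=[
    [[0,-0.14,-0.12],[0,0,0]],
    [[0,0,0],[0,0,0]],
  ],
)

```text
clock: 5.65
position: [0.4977, -0.2183, 0.1817]
eef_rot: [0.677, 0.736, 0.001, 0.001]
force: [8.7, -2.4, -8.8]
grip_width: 0.129
grip_force: 20.0
```

Emit:
drive_tool(
  targets=[
    [[0,0.47,-0.46],[0,0,0]],
    [[0,0.49,-0.43],[0,0,0]],
    [[0,0.53,-0.39],[0,0,0]],
    [[0,0,0],[0,0,0]],
  ],
)

```text
clock: 6.05
position: [0.5334, -0.2157, 0.216]
eef_rot: [0.677, 0.736, -0.001, -0.0]
force: [-13.0, 0.5, 19.1]
grip_width: 0.132
grip_force: 20.0
```

Emit:
drive_tool(
  targets=[
    [[0,0.5,-0.43],[0,0,0]],
    [[0,0.56,-0.36],[0,0,0]],
    [[0,0.6,-0.29],[0,0,0]],
    [[0,0,0],[0,0,0]],
  ],
)

```text
clock: 6.45
position: [0.5761, -0.2123, 0.2417]
eef_rot: [0.677, 0.736, -0.0, 0.001]
force: [0.4, -3.8, 5.4]
grip_width: 0.129
grip_force: 20.0
```

Emit:
drive_tool(
  targets=[
    [[0,0.62,-0.22],[0,0,0]],
    [[0,0.64,-0.16],[0,0,0]],
    [[0,0,0],[0,0,0]],
  ],
)

```text
clock: 6.75
position: [0.6075, -0.2099, 0.2514]
eef_rot: [0.677, 0.736, 0.0, 0.001]
force: [0.5, -3.6, 6.3]
grip_width: 0.126
grip_force: 20.0
```

Emit:
drive_tool(
  targets=[
    [[0,0.65,-0.1],[0,0,0]],
    [[0,0.5,-0.04],[0,0,0]],
    [[0,0,0],[0,0,0]],
  ],
)

```text
clock: 7.05
position: [0.6363, -0.2076, 0.2552]
eef_rot: [0.677, 0.736, 0.0, 0.002]
force: [2.3, -3.7, 6.9]
grip_width: 0.128
grip_force: 20.0
```

Run:
```python
from h import *
a=manip.snapshot('scene');b=manip.snapshot('top')
cv2.imwrite('pics/v2.png',np.hstack([cv2.resize(a[180:372,100:356],None,fx=1.5,fy=1.5),cv2.resize(b[90:282,230:486],None,fx=1.5,fy=1.5)]))
print(manip.observe()['position'],manip.observe()['force'])
```

```text
[ 0.636  -0.2077  0.2552] [ 2.6522 -4.3874  6.269 ]
```

View pics/v2.png

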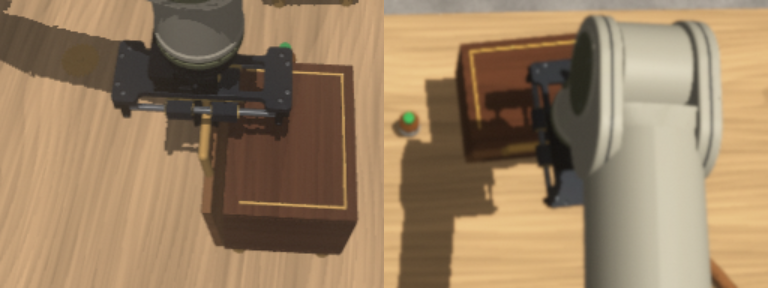

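The flap is nearly shut and still in the grip. I'll push on until it meets the stop.

Emit:
drive_tool(
  targets=[
    [[0,0.3,0],[0,0,0]],
    [[0,0.2,0],[0,0,0]],
    [[0,0,0],[0,0,0]],
  ],
)

```text
clock: 7.45
position: [0.6481, -0.2067, 0.2556]
eef_rot: [0.677, 0.736, 0.0, 0.002]
force: [-0.6, -4.8, 9.8]
grip_width: 0.128
grip_force: 20.0
```

Emit:
drive_tool(
  targets=[
    [[0,0.2,0],[0,0,0]],
    [[0,0,0],[0,0,0]],
  ],
)

```text
clock: 7.65
position: [0.6529, -0.2064, 0.2556]
eef_rot: [0.677, 0.736, -0.0, 0.002]
force: [-0.6, -3.5, 9.1]
grip_width: 0.13
grip_force: 20.0
```

Emit:
drive_tool(
  targets=[
    [[0,0.2,0],[0,0,0]],
    [[0,0,0],[0,0,0]],
  ],
)

```text
clock: 7.85
position: [0.6547, -0.2062, 0.2556]
eef_rot: [0.677, 0.736, -0.003, -0.001]
force: [-19.8, -2.5, 16.5]
grip_width: 0.129
grip_force: 20.0
```

Emit:
drive_tool(
  targets=[
    [[0,-0.05,0],[0,0,0]],
    [[0,0,0],[0,0,0]],
    [[0,0,0],[0,0,0]],
    [[0,0,0],[0,0,0]],
    [[0,0,0],[0,0,0]],
  ],
  fingers=0,
)

```text
clock: 8.35
position: [0.6564, -0.2043, 0.2538]
eef_rot: [0.677, 0.736, 0.0, -0.0]
force: [0.1, 0.3, -0.9]
grip_width: 0.465
grip_force: 0.0
```

Emit:
drive_tool(
  targets=[
    [[0,0,-0.5],[0,0,0]],
    [[0,0,-0.8],[0,0,0]],
    [[0,0,-0.8],[0,0,0]],
    [[0,0,-0.8],[0,0,0]],
    [[0,0,0],[0,0,0]],
  ],
)

```text
clock: 8.85
position: [0.6574, -0.2044, 0.3306]
eef_rot: [0.677, 0.736, 0.001, 0.002]
force: [-0.2, 0.8, 0.5]
grip_width: 0.498
grip_force: 0.0
```

Emit:
drive_tool(
  targets=[
    [[0.94,0.06,0],[0,0,0]],
    [[0.94,0.06,0],[0,0,0]],
    [[0.94,0.06,0],[0,0,0]],
    [[0.94,0.06,0],[0,0,0]],
    [[0.94,0.06,0],[0,0,0]],
    [[0.94,0.06,0],[0,0,0]],
    [[0.94,0.06,0],[0,0,0]],
    [[0.94,0.06,0],[0,0,0]],
    [[0.94,0.06,0],[0,0,0]],
    [[0.94,0.06,0],[0,0,0]],
    [[0.94,0.06,0],[0,0,0]],
    [[0.94,0.06,0],[0,0,0]],
    [[0.94,0.06,0],[0,0,0]],
    [[0.94,0.06,0],[0,0,0]],
    [[0.94,0.06,0],[0,0,0]],
    [[0.94,0.06,0],[0,0,0]],
    [[0.94,0.06,0],[0,0,0]],
    [[0,0,0],[0,0,0]],
    [[0,0,0],[0,0,-0.54]],
    [[0,0,0],[0,0,0]],
  ],
)

```text
clock: 10.85
position: [0.6483, 0.1951, 0.3263]
eef_rot: [0.652, 0.758, -0.0, 0.0]
force: [-0.5, -0.3, -0.6]
grip_width: 0.502
grip_force: 0.0
```

```bash
python3 -c "
from h import *
wrist('w3',[[.642,.28,.23],[.6596,.1636,.23],[.6508,.2218,.23]])"
```

```text
[0.6483 0.1951 0.3263] [[267.359   84.0927]
 [266.7549 234.6445]
 [267.0724 163.0895]]
```

View pics/w3.png

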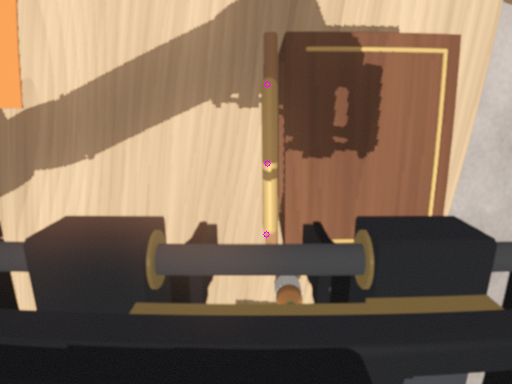

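The rail centre shows at x≈270–271 px against 267 predicted, so it sits about 2.5 mm further in. The yaw matches.

Emit:
drive_tool(
  targets=[
    [[0.52,0.18,0.5],[0,0,0]],
    [[0.52,0.18,0.5],[0,0,0]],
    [[0,0,0.7],[0,0,0]],
    [[0,0,0.7],[0,0,0]],
    [[0,0,0.7],[0,0,0]],
    [[0,0,0.7],[0,0,0]],
    [[0,0,0.7],[0,0,0]],
    [[0,0,0],[0,0,0]],
    [[0,0,0],[0,0,0]],
  ],
)

```text
clock: 11.8
position: [0.6528, 0.2235, 0.2134]
eef_rot: [0.652, 0.758, -0.0, -0.0]
force: [0.1, 0.1, 0.8]
grip_width: 0.504
grip_force: 0.0
```

Emit:
drive_tool(
  targets=[
    [[0,0,0],[0,0,0]],
    [[0,0,0],[0,0,0]],
    [[0,0,0],[0,0,0]],
    [[0,0,0],[0,0,0]],
    [[0,0,0],[0,0,0]],
    [[0,0,0],[0,0,0]],
  ],
  fingers=-1,
  squeeze=20,
)

```text
clock: 12.4
position: [0.653, 0.2227, 0.2143]
eef_rot: [0.652, 0.758, -0.0, -0.0]
force: [-2.4, -0.7, 2.9]
grip_width: 0.129
grip_force: 20.0
```

Emit:
drive_tool(
  targets=[
    [[0,-0.61,0.06],[0,0,0]],
    [[0,-0.6,0.11],[0,0,0]],
    [[0,-0.59,0.17],[0,0,0]],
    [[0,0,0],[0,0,0]],
  ],
)

```text
clock: 12.8
position: [0.6079, 0.2156, 0.206]
eef_rot: [0.652, 0.758, -0.0, 0.001]
force: [-4.8, -2.2, 4.2]
grip_width: 0.129
grip_force: 20.0
```

Emit:
drive_tool(
  targets=[
    [[0,-0.57,0.22],[0,0,0]],
    [[0,-0.55,0.27],[0,0,0]],
    [[0,-0.52,0.32],[0,0,0]],
    [[0,0,0],[0,0,0]],
  ],
)

```text
clock: 13.2
position: [0.5674, 0.2091, 0.1849]
eef_rot: [0.653, 0.758, -0.001, 0.0]
force: [-4.0, -2.9, -0.0]
grip_width: 0.132
grip_force: 20.0
```

Emit:
drive_tool(
  targets=[
    [[0,-0.49,0.36],[0,0,0]],
    [[0,-0.46,0.41],[0,0,0]],
    [[0,-0.42,0.45],[0,0,0]],
    [[0,0,0],[0,0,0]],
  ],
)

```text
clock: 13.6
position: [0.5339, 0.2037, 0.1537]
eef_rot: [0.653, 0.758, -0.001, -0.0]
force: [-1.9, -4.5, -3.6]
grip_width: 0.129
grip_force: 20.0
```

Emit:
drive_tool(
  targets=[
    [[0,-0.38,0.48],[0,0,0]],
    [[0,-0.33,0.51],[0,0,0]],
    [[0,-0.29,0.54],[0,0,0]],
    [[0,0,0],[0,0,0]],
  ],
)

```text
clock: 14.0
position: [0.5095, 0.1999, 0.1153]
eef_rot: [0.653, 0.758, -0.001, -0.0]
force: [1.1, -5.2, -5.5]
grip_width: 0.127
grip_force: 20.0
```

Emit:
drive_tool(
  targets=[
    [[0,-0.24,0.57],[0,0,0]],
    [[0,-0.18,0.58],[0,0,0]],
    [[0,-0.14,0.6],[0,0,0]],
    [[0,0,0],[0,0,0]],
  ],
)

```text
clock: 14.4
position: [0.4956, 0.1978, 0.0715]
eef_rot: [0.653, 0.758, -0.002, -0.0]
force: [-0.5, -5.1, -3.2]
grip_width: 0.126
grip_force: 20.0
```

Emit:
drive_tool(
  targets=[
    [[0,-0.06,0.6],[0,0,0]],
    [[0,0,0.3],[0,0,0]],
    [[0,0,0],[0,0,0]],
  ],
)

```text
clock: 14.7
position: [0.4929, 0.1975, 0.0489]
eef_rot: [0.653, 0.758, -0.003, -0.001]
force: [-5.7, -6.3, -4.2]
grip_width: 0.124
grip_force: 20.1
```

Emit:
drive_tool(
  targets=[
    [[0,0,0.15],[0,0,0]],
    [[0,0,0.05],[0,0,0]],
    [[0,0,0],[0,0,0]],
  ],
)

```text
clock: 15.0
position: [0.4927, 0.1975, 0.0445]
eef_rot: [0.653, 0.758, -0.003, -0.001]
force: [-7.9, -7.5, -0.6]
grip_width: 0.121
grip_force: 20.1
```

Emit:
drive_tool(
  targets=[
    [[0,-0.05,0.15],[0,0,0]],
    [[0,0,0.05],[0,0,0]],
    [[0,0,0],[0,0,0]],
  ],
)

```text
clock: 15.3
position: [0.4927, 0.1976, 0.0412]
eef_rot: [0.653, 0.758, -0.002, -0.0]
force: [-10.5, -10.1, 16.1]
grip_width: 0.125
grip_force: 18.8
```

Upward force has risen to 16 N, so the flap is on its stop. I'll release and lift straight up.

Emit:
drive_tool(
  targets=[
    [[0,0,0],[0,0,0]],
    [[0,0,0],[0,0,0]],
    [[0,0,0],[0,0,0]],
    [[0,0,0],[0,0,0]],
    [[0,0,0],[0,0,0]],
  ],
  fingers=0,
)

```text
clock: 15.8
position: [0.4932, 0.1989, 0.0404]
eef_rot: [0.652, 0.758, 0.0, -0.0]
force: [-0.1, 0.1, 0.2]
grip_width: 0.466
grip_force: 0.0
```

Emit:
drive_tool(
  targets=[
    [[0,0,-0.5],[0,0,0]],
    [[0,0,-0.8],[0,0,0]],
    [[0,0,-1],[0,0,0]],
    [[0,0,-1],[0,0,0]],
    [[0,0,-1],[0,0,0]],
    [[0,0,-1],[0,0,0]],
    [[0,0,-1],[0,0,0]],
    [[0,-0.8,-1],[0,0,0]],
    [[0,-0.8,0],[0,0,0]],
    [[0,-0.8,0],[0,0,0]],
    [[0,0,0],[0,0,0]],
    [[0,0,0],[0,0,0]],
  ],
)

```text
clock: 17.0
position: [0.434, 0.1897, 0.2236]
eef_rot: [0.653, 0.758, 0.0, 0.001]
force: [1.3, 0.2, -0.1]
grip_width: 0.501
grip_force: 0.0
```

Run:
```python
from h import *
cv2.imwrite('pics/s4.png',manip.snapshot('scene'));cv2.imwrite('pics/t4.png',manip.snapshot('top'))
```

```text
(no output)
```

View pics/s4.png

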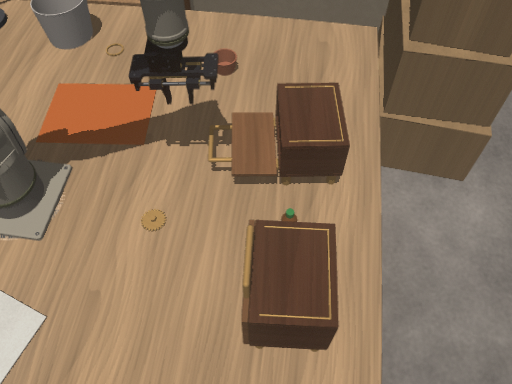

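View pics/t4.png

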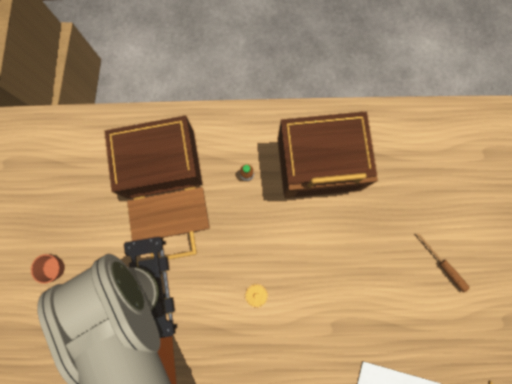

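The tall flap is shut: its rail is upright at scene (249,260) and top (340,180). The low flap is down: its rail's near corner is at scene (213,160) and top (193,254). I'll check heights before handing in.

Run:
```python
from h import *
print(tri((213,160),(193,253.5)))
rep('tall',.205,((250,226),(313,182)),((247,291),(365,177.5)))
```

```text
(array([0.5026, 0.1509, 0.0553]), np.float64(0.009790210350876181))
tall [ 0.6477 -0.1447  0.269 ] 0.004372951913580168 [ 0.659  -0.2635  0.2506] 0.004960329440818308 len 0.12071441317291685 mid [ 0.6534 -0.2041  0.2598] yaw 0.09502443201639339 open 0.22639154345164111
```

```bash
python3 -c "
from rig import manip
print(manip.finish_job())"
```

```text
the job is handed in; nothing more can be done
None
```

I handed the job in at about 17 s: I pushed the taller case's front shut against its stop, then pulled the lower one down level to its stop, and left the arm clear of both; no pass/fail result came back.

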